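# Check that the trolley's hand levers stop short of the bar

## Task

The packing trolley's push bar is up on the bench for its safety check: press the long brake lever in towards the bar until it sits firmly against its stop, keep it there for about a second, and let it come all the way back out; then do the same with the short release lever. Use only the fingertips or the outside of the fingers, one lever at a time: press them on their outer faces only, do not pinch or hook a lever, touch the bar or force anything. Leave everything else on the bench where it is.

Things in the scene. Friction and masses are not known exactly. Their poses are not given: they have to be found in the camera images.
- bar: trolley push bar: black rubber grip 32 mm across on a 600 mm steel tube, level along its own y, axis 130 mm above the table, held in two grey brackets (at y +-285 mm, 152 mm high) fixed to the table. Origin on the table under the bar's middle; x points horizontally away from the robot's side, z up.
- brake_clamp: black clamp on the bar carrying the long brake lever. Origin on the table below the bar's axis; x: the direction in which the lever is pressed, y along the bar. Lever pivot at x -40, y +65, z 130 mm; the lever runs from it towards -y on the robot's side (-x) of the bar. Clamp block x +-23, y +5 to +80, top 152 mm above the table.
- brake_lever (a joint): Long brake lever's hinge, rad: 0 fully out (splayed 0.30 from the bar), grows as it is pressed to the bar. Aluminium blade 140 mm long from its upright pivot, 8 thick, 20 high, mid-height 130 mm above the table, 22 mm ball on the free end. A spring (1 to 2.5 N at the press point) brings it back out to 0. Stops solidly on its screw, differently each time, between 0.16 and 0.36; 8 to 12 N there seats it firmly.
- brake_press (a point): point on the outer face (away from the bar, towards the robot) of the brake lever, 118 mm from its pivot, 22 mm short of its free end, 130 mm above the table; moves with the lever, about 12 mm per 0.1 rad. Orientation: bar's, turned about z by the joint value.
- brake_stop: steel stop screw of the long brake lever, 8 mm thick with a brass lock nut, between clamp and lever, 40 mm from the pivot, 130 mm above the table. Origin at its tip, which the lever's inner face meets; x runs along it into the clamp.
- release_clamp: black clamp on the bar carrying the short release lever. Origin on the table below the bar's axis; x: the direction in which the lever is pressed, y along the bar. Lever pivot at x -40, y +65, z 130 mm; the lever runs from it towards -y on the robot's side (-x) of the bar. Clamp block x +-23, y +5 to +80, top 152 mm above the table.
- release_lever (a joint): Short release lever's hinge, rad: 0 fully out (splayed 0.30 from the bar), grows as it is pressed to the bar. Aluminium blade 92 mm long from its upright pivot, 8 thick, 20 high, mid-height 130 mm above the table, plain end, no ball. A spring (1 to 2.5 N at the press point) brings it back out to 0. Stops solidly on its screw, differently each time, between 0.16 and 0.36; 8 to 12 N there seats it firmly.
- release_press (a point): point on the outer face (away from the bar, towards the robot) of the release lever, 70 mm from its pivot, 22 mm short of its free end, 130 mm above the table; moves with the lever, about 7 mm per 0.1 rad. Orientation: bar's, turned about z by the joint value.
- release_stop: steel stop screw of the short release lever, 8 mm thick with a brass lock nut, between clamp and lever, 40 mm from the pivot, 130 mm above the table. Origin at its tip, which the lever's inner face meets; x runs along it into the clamp.
- brake_strip: black rubber strip, 3 mm thick, 16 mm high, 72 mm long, on the inner face (towards the bar) of the brake lever, from 56 mm to 128 mm from the pivot; moves with the lever. Not to be touched: the lever is pressed on its outer face only. Origin on the lever's pivot.
- release_strip: black rubber strip, 3 mm thick, 16 mm high, 24 mm long, on the inner face (towards the bar) of the release lever, from 56 mm to 80 mm from the pivot; moves with the lever. Not to be touched: the lever is pressed on its outer face only. Origin on the lever's pivot.
- tape: Bystander, loose: cardboard-coloured tape roll lying flat, 96 mm across, 48 mm high. Origin: centre of its underside.
- driver: Bystander, loose: screwdriver with a grey handle, lying on the table on the far side of the bar.
- tray: Bystander, loose: small open cardboard tray, 100 x 140 x 40 mm high, under the bar. Origin: centre of its underside.
- jar: Bystander, loose: small lidded jar, 56 mm across, 70 mm high, on the far side of the bar. Origin: centre of its underside.
- spanner: Bystander, loose: steel spanner lying flat on the robot's side of the bar.
- pencup: Bystander, loose: black pen cup, 76 mm across, 95 mm high, pens up to 150 mm, on the far side of the bar. Origin: centre of its underside.
- carton: Bystander, loose: small closed cardboard carton, 90 x 120 x 55 mm high, on the far side of the bar. Origin: centre of its underside.

How it is judged:
By the outcome, as a careful person would: the job done as asked, in the order asked, and still so for the second after the job is handed in, with the robot touching nothing.
It also fails if it takes over 58 s, if anything falls off the work surface, if the arm or the gripper's body presses on something with over 40 N, if the wrist force passes 120 N, or if a joint passes its speed limit or range.

## Robot

A 6-joint arm with a two-finger parallel gripper is mounted at the origin on the work surface. World frame = base frame: x ahead of the robot, y to its left, z up, the work surface at z = 0. Lengths are in m, angles in rad, forces in N, time in s.
With the tool pointing down it reaches from about 0.35 to 0.975 m from the base axis. Payload 4.9 kg.
Tool frame: the origin (TCP) lies at the very end of the fingers, on their centre line; the grasp point (between the pads) lies 19 mm behind it (manip.hold_point_z is the distance from the TCP to the grasp point, in m); z points along the fingers, y is the direction in which the jaws open and shut (so a half turn about z gives the same grasp; the last joint's range is limited). The gripper opens to 85 mm and grips with 20 to 120 N. Pads are 22 mm wide; open, the fingers measure 114 mm over their backs; the gripper's body (76 mm by 85 mm) begins 54 mm behind the grasp point. The pads swing forward as they close: fully open they stand 13 mm farther back than shut.
Start: joints at [-1.364, 0.053, 1.613, -0, 1.476, -0.119], TCP at [0.2, -0.592, 0.231] pointing down, gripper open.
Joint ranges: [-3.01, 3.01], [-1.01, 2.22], [0.06, 2.58], [-1.02, 4.17], [0.09, 2.62], [-3.14, 3.14]. Speed limits (rad/s): [2.57, 2.57, 3.14, 3.14, 3.14, 3.14].

## Interface

Orientations are given as a unit quaternion [w, x, y, z].
In Python, from plant import manip gives the robot as it stands. The module is installed in compiled form; this text tells all that it offers.
- The arm moves only by the shell command python3 -m creep 'ROWS'. ROWS is JSON, a list of rows, each a list of 7 numbers: the turn, a rotation vector about the tool's x, y, z in degrees, then the shift along the tool's x, y, z in m, then the opening, from 0 (shut) to 1 (fully open). In form: [[ax, ay, az, tx, ty, tz, jaw], ...]. A call has 1 to 20 rows; each row shifts and turns the commanded pose from where the row before left it, along the tool's axes as they then stand; what a row does not reach is not made up. A row lasts 1/12 s, in which the tool goes at most 41.7 mm and 7.16 degrees, less where a joint would pass 70% of its speed; a pose out of reach is approached as far as the arm can. A call is refused whole if a number of a shift passes 0.0417 or a number of a turn 7.16, either way. A call with a gripper value outside its range is refused whole. The fingers move at their own pace and stop on an object; the grip force is fixed at half the most. Time passes only in rows, so rows that do not move let the fingers close. It gives the time, the measured TCP pose, the force and the opening at its end, in the units of the state.
- manip.state(): the state, without advancing time (a new reading comes with each control period).
- manip.grab_frame(name): name is "side" or "top"; returns the picture (480x640x3 uint8, blue, green, red); there is no depth.
- manip.get_calibration(name): a dict with "fx", "fy", "cx", "cy" (pixels), "xyz" and "attitude" of the camera in the world. Camera axes: x right, y down, z forward; pixel columns grow to the right and rows downward; lengths in m; the calibration is good to about 2 mm. A picture is of the moment at which its call begins. get_calibration takes no time and is no camera call.
- manip.job_done(): hands the job in, once; it reports no verdict.
Trained networks look in the newest picture that a camera, given by its name, has taken for a name from the list of things; names that differ only in an ending like _2 or _b are one class to them, and where a whole thing is asked for, a point or a joint stands for the part that bears it (a point fixed in the world has none). Each returns a list of dicts, best first, with "confidence" (0 to 1); they miss things now and then, are a little off and sometimes report something else, mostly with a low value. They report only what shows in the picture. A call takes as long as a camera call.
- manip.cut_out(target, camera): "pixels" (480x640 bool, what is visible of it) and "rect" ([left, top, right, bottom] in pixels, round what is visible of it).
The state is a dict: "time": time; "joint_pos": joint angles; "joint_vel": joint speeds; "joint_efforts": joint torques, N m; "tool_pos": TCP position; "tool_rot": TCP orientation; "contact_force": force on the tool from outside, world axes, zero at the start; "ft_torque": the same for the moment, N m; "gripper_width": opening from 0.0 (shut) to 1.0 (fully open).
Only numpy, scipy, OpenCV 4.12 (cv2) and the standard library are available. Lean on these libraries where they do the work, as an engineer would, in place of code of your own. Each camera call takes 0.05 s, during which the arm holds its last target.

## Working session

There is one attempt and no reset: what is moved stays moved. The work goes in short steps, Python scripts to look and compute and a shell command to move; the robot and the scene stay as the last step left them, time stands still between calls to the robot, and variables do not carry over. Pictures are saved under pics/ and viewed, and the job is handed in when it is done.

```bash
mkdir -p pics; ls; python3 - <<'E'
from plant import manip
import cv2
s=manip.state()
for k,v in s.items(): print(k,v)
for c in("side","top"):
    print(manip.get_calibration(c)); cv2.imwrite(f"pics/{c}0.png",manip.grab_frame(c))
E
```

```text
pics
time 0.0
joint_pos [-1.36399260e+00  5.33981874e-02  1.61429205e+00  1.38081216e-05
  1.47595790e+00 -1.19006033e-01]
joint_vel [-1.11041299e-05  9.44357028e-04  1.73051359e-03  2.85496859e-04
  5.22268835e-04  6.20200039e-05]
joint_efforts [ 1.56382477e-03 -3.93680656e+01 -3.70173240e+01 -1.27363428e-04
  7.14629365e-03 -1.22418694e-06]
tool_pos [ 0.19992179 -0.5915181   0.23003854]
tool_rot [-1.02705452e-03  9.86759905e-01  1.62184569e-01 -3.82365063e-05]
contact_force [-0.70734427  0.25193136 -1.15049497]
ft_torque [ 0.01450661 -0.01749304 -0.00298657]
gripper_width 1.001085616103127
{'fx': 465.37449082611687, 'fy': 465.37449082611687, 'cx': 324.5340874129032, 'cy': 232.95117984806143, 'xyz': array([0.23357607, 0.34315056, 0.56427875]), 'attitude': array([ 0.15800798, -0.35875122,  0.84609853, -0.3611763 ])}
{'fx': 465.4764660753614, 'fy': 465.4764660753614, 'cx': 324.3828025051499, 'cy': 237.03230681340207, 'xyz': array([ 0.51764485, -0.00236168,  0.95125827]), 'attitude': array([-0.02647738,  0.71259767, -0.70002355,  0.03834745])}
```

View pics/side0.png

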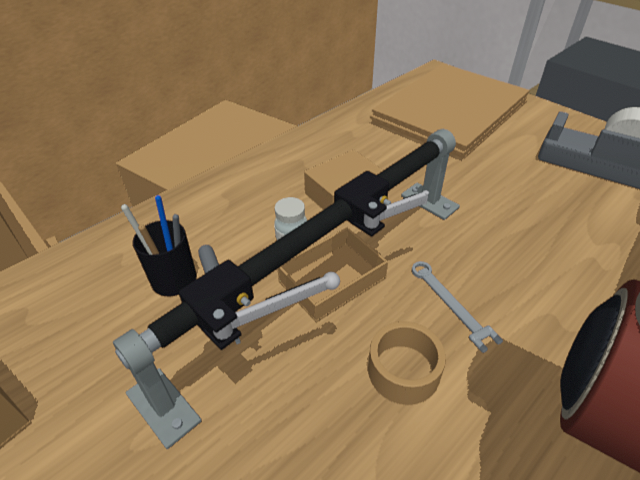

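View pics/top0.png

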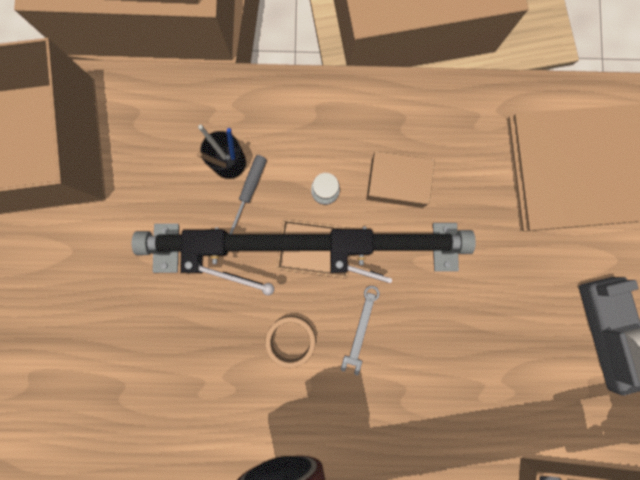

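The pictures show the bar along world y. In the top view the brake lever runs from its pivot at about (190,265) to its ball at (268,289). The release lever runs from (339,266) to its end at (390,280). The tray is under the bar, and the tape and spanner are on the robot's side. Next I'll measure them.

```bash
cat > h.py <<'E'
from plant import manip
import numpy as np, cv2
from scipy.spatial.transform import Rotation as R
def cam(c):
    k=manip.get_calibration(c); a=k["attitude"]
    return k,R.from_quat([a[1],a[2],a[3],a[0]]).as_matrix(),np.array(k["xyz"])
def unproj(c,uv,z):
    k,M,p=cam(c); uv=np.atleast_2d(uv).astype(float)
    d=np.c_[(uv[:,0]-k["cx"])/k["fx"],(uv[:,1]-k["cy"])/k["fy"],np.ones(len(uv))]@M.T
    return p+d*((z-p[2])/d[:,2])[:,None]
def proj(c,P):
    k,M,p=cam(c); q=(np.atleast_2d(P)-p)@M
    return np.c_[q[:,0]/q[:,2]*k["fx"]+k["cx"],q[:,1]/q[:,2]*k["fy"]+k["cy"]]
E
python3 - <<'E'
from h import *
manip.grab_frame("top"); manip.grab_frame("side")
top=cv2.imread("pics/top0.png"); side=cv2.imread("pics/side0.png")
for n,z in [("bar",.13),("brake_clamp",.152),("release_clamp",.152),("brake_lever",.14),("release_lever",.14),("brake_press",.14),("release_press",.14)]:
  for c,im in(("top",top),("side",side)):
    r=manip.cut_out(n,c)
    for q in r[:3]:
        ys,xs=np.nonzero(q["pixels"]); print(n,c,round(q["confidence"],2),q["rect"],len(xs))
    if r:
        ys,xs=np.nonzero(r[0]["pixels"]); im[ys,xs]=(im[ys,xs]*.5+np.array([0,0,255])*.5)
        P=unproj(c,np.c_[xs,ys],z)[:,:2]; 
        (cx,cy),(w,h),a=cv2.minAreaRect(P.astype(np.float32)*1000)
        u,s,vt=np.linalg.svd(P-P.mean(0),full_matrices=False); d=vt[0]*np.sign(-vt[0][1])
        print("   rect mm",np.round([cx,cy,w,h,a],1),"mean",P.mean(0).round(4),"dir",d.round(4),"ang",np.arctan2(-d[0],-d[1]).round(4), "ends",((P-P.mean(0))@d).min().round(4),((P-P.mean(0))@d).max().round(4))
        np.save(f"{n}_{c}.npy",r[0]["pixels"])
cv2.imwrite("pics/top1.png",top[200:320,120:490].repeat(2,0).repeat(2,1)); cv2.imwrite("pics/side1.png",side)
E
```

```text
bar top 0.87 [132.4, 224.3, 476.6, 271.9] 6156
   rect mm [574.5  19.1  85.5 606.8   1.2] mean [0.5798 0.0072] dir [ 0.0208 -0.9998] ang -0.0208 ends -0.3154 0.2914
bar side 0.55 [115.8, 128.4, 458.9, 449.1] 12289
bar side 0.36 [381.8, 193.5, 393.9, 207.3] 66
   rect mm [539.3  11.1 146.3 643.9   1.2] mean [0.552  0.1139] dir [ 0.071  -0.9975] ang -0.071 ends -0.2231 0.4264
brake_clamp top 0.61 [182.9, 229.9, 270.2, 296.3] 2171
   rect mm [552.8 149.2 179.1  90.8  76.7] mean [0.5561 0.1798] dir [-0.5238 -0.8518] ang 0.5514 ends -0.0643 0.1246
brake_clamp side 0.91 [179.5, 257.4, 344.5, 349.4] 5340
   rect mm [541.5 158.5 165.8 112.5  80.7] mean [0.5382 0.1879] dir [-0.5951 -0.8036] ang 0.6374 ends -0.0683 0.1156
release_clamp top 0.95 [328.9, 226.4, 391.9, 282.7] 1708
   rect mm [563.5 -77.7 104.   93.5  89. ] mean [ 0.5695 -0.0631] dir [-0.7317 -0.6816] ang 0.8208 ends -0.049 0.0828
release_clamp side 0.6 [332.2, 169.4, 428.5, 234.9] 2809
release_clamp side 0.6 [236.7, 292.7, 253.7, 303.7] 126
   rect mm [548.8 -53.7 110.8 125.5   2.4] mean [ 0.5484 -0.0478] dir [ 0.7902 -0.6129] an
[... 773 characters left out ...]
0.0575
brake_press top 0.59 [200.8, 264.5, 269.8, 295.4] 488
   rect mm [513.7 137.2 135.7  20.   75.5] mean [0.5141 0.1278] dir [-0.2845 -0.9587] ang 0.2885 ends -0.0769 0.059
brake_press side 0.86 [216.1, 274.0, 341.6, 337.4] 2002
   rect mm [511.5 153.1 159.9  30.   75.7] mean [0.5111 0.1498] dir [-0.2245 -0.9745] ang 0.2264 ends -0.0833 0.0767
release_press top 0.78 [348.7, 269.0, 388.1, 284.0] 231
   rect mm [530.  -93.5  75.3  11.9  73.9] mean [ 0.529  -0.0944] dir [-0.2688 -0.9632] ang 0.2721 ends -0.0389 0.0364
release_press side 0.91 [365.8, 190.5, 424.9, 227.8] 685
   rect mm [523.6 -72.1 116.5  25.4  78.6] mean [ 0.5229 -0.0738] dir [-0.1668 -0.986 ] ang 0.1676 ends -0.0601 0.0567
```

```bash
python3 - <<'E'
from h import *
# ball & pivots
print("ball",unproj("top",[[268.5,289.5]],.13), "side ball",unproj("side",[[333,281]],.13))
print("piv",unproj("top",[[190,265.5],[339.5,265.5]],.15))
print("rel end",unproj("top",[[390.5,280.5]],.13))
def test(px,py,yaw,L):
    # yaw: bar rotation about z
    Rz=R.from_euler('z',yaw).as_matrix()
    pts=[]
    for s in (0,.04,L):
        for o in (-.004,.004):
            d=np.array([-np.sin(.3)*s-np.cos(.3)*(-o)*1,-np.cos(.3)*s+np.sin(.3)*(-o)*-1*-1,0])
            pts.append(np.array([px,py,.14])+Rz@d)
    return np.array(pts)
ims={c:cv2.imread(f"pics/{c}0.png") for c in("top","side")}
# fit: pivots in world with common bar pose: search by overlay
import sys
yaw=.0208
for (px,py,L) in ((.5365,.2021,.14),(.5385,-.0545,.092)):
    P=test(px,py,yaw,L)
    for c in ims:
        uv=proj(c,P)
        a=proj(c,[[px,py,.14]])[0]
        for i in range(0,4): 
            cv2.line(ims[c],tuple((uv[i]*16).astype(int)),tuple((uv[i+2]*16).astype(int)),(0,0,255),1,cv2.LINE_AA,4)
cv2.imwrite("pics/top2.png",cv2.resize(ims["top"][220:310,170:400],None,fx=3.4,fy=3.4,interpolation=cv2.INTER_NEAREST))
cv2.imwrite("pics/side2.png",cv2.resize(ims["side"][170:360,170:440],None,fx=2.9,fy=2.9,interpolation=cv2.INTER_NEAREST))
E
```

```text
ball [[0.49927813 0.08071747 0.13      ]] side ball [[0.49673085 0.08103796 0.13      ]]
piv [[ 0.53828677  0.21383424  0.15      ]
 [ 0.54277337 -0.0420398   0.15      ]]
rel end [[ 0.51859579 -0.13328042  0.13      ]]
```

View pics/top2.png

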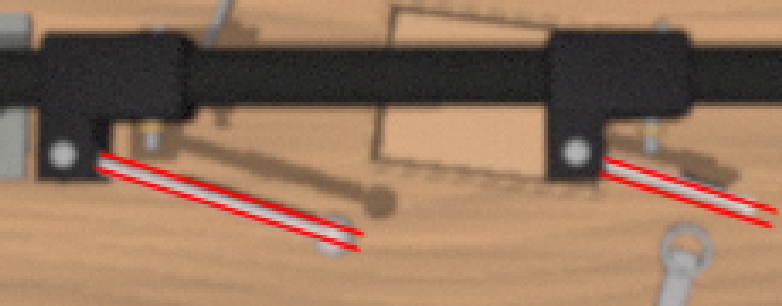

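View pics/side2.png

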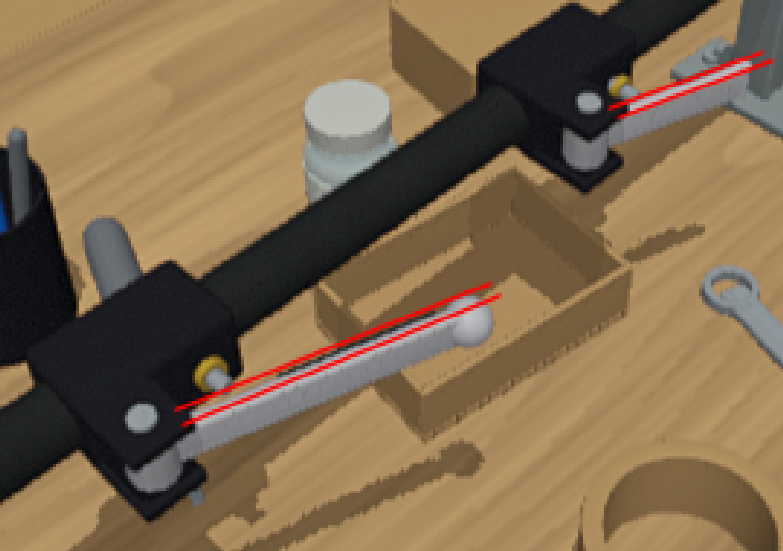

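```bash
python3 -m creep '[[0,0,5.3,0.02,0,0,0],[0,0,5.3,0.02,0,0,0],[0,0,5.3,0.02,0,0,0],[0,0,0,0.02,-0.03,0,0],[0,0,0,0.02,-0.03,0,0],[0,0,0,0.02,-0.03,0,0],[0,0,0,0.02,-0.03,0,0],[0,0,0,0.02,-0.03,0,0],[0,0,0,0.02,-0.03,0,0],[0,0,0,0.02,-0.03,0,0]]'; python3 - <<'E'
from h import *
s=manip.state();q=s["tool_rot"];M=R.from_quat([q[1],q[2],q[3],q[0]]).as_matrix();print(M.round(3),s["tool_pos"],s["joint_pos"])
E
```

```text
time: 1.73
tool_pos: [0.3885, -0.3602, 0.2315]
tool_rot: [0.0, 1.0, 0.024, 0.0]
contact_force: [0.0, -0.7, -0.5]
gripper_width: 0.004
[[ 0.999  0.048  0.   ]
 [ 0.048 -0.999 -0.   ]
 [ 0.     0.    -1.   ]] [ 0.38853693 -0.36020296  0.23145001] [-8.88128286e-01 -1.77279934e-01  1.83246499e+00  8.34214359e-05
  1.48595373e+00  6.34663585e-01]
```

```bash
python3 -m creep '[[0,0,0,0.0074,-0.039,0,0],[0,0,0,0.0074,-0.039,0,0],[0,0,0,0.0074,-0.039,0,0],[0,0,0,0.0074,-0.039,0,0],[0,0,0,0.0074,-0.039,0,0],[0,0,0,0.0074,-0.039,0,0],[0,0,0,0.0074,-0.039,0,0],[0,0,0,0.0074,-0.039,0,0],[0,0,0,0.0074,-0.039,0,0],[0,0,0,0.0074,-0.039,0,0],[0,0,0,0.0074,-0.039,0,0],[0,0,0,0.0074,-0.039,0,0],[0,0,0,0,0,0.03,0],[0,0,0,0,0,0.03,0],[0,0,0,0,0,0.03,0],[0,0,0,0,0,0.025,0],[0,0,0,0,0,0,0],[0,0,0,0,0,0,0]]'; python3 - <<'E'
from h import *
for c in("side","top"): cv2.imwrite(f"pics/{c}3.png",manip.grab_frame(c))
s=manip.state();print(s["tool_pos"],s["contact_force"])
E
```

```text
time: 3.23
tool_pos: [0.453, 0.1099, 0.1153]
tool_rot: [0.0, 1.0, 0.024, -0.002]
contact_force: [-0.5, -0.4, 1.1]
gripper_width: -0.002
[0.45540997 0.11001633 0.11842758] [1.14611473 0.1810601  0.35599612]
```

View pics/side3.png

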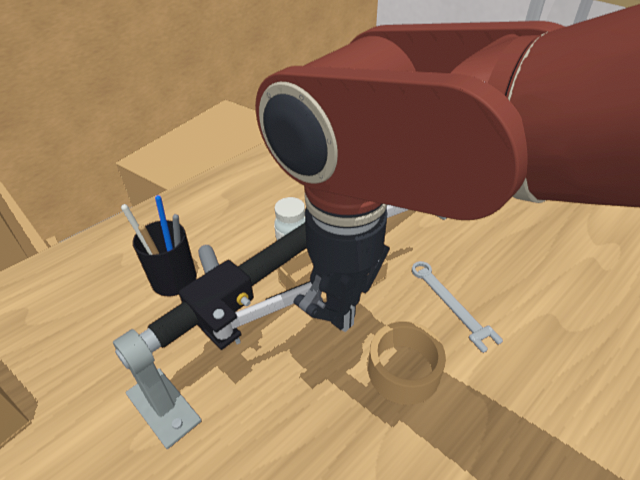

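View pics/top3.png

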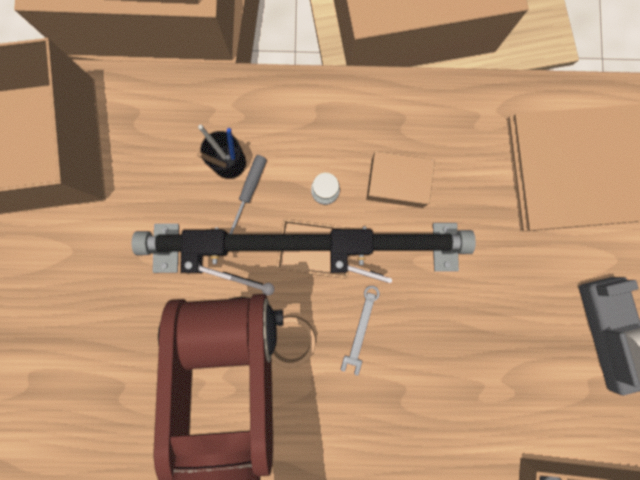

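```bash
python3 - <<'E'
from h import *
im=cv2.imread("pics/side3.png")
cv2.imwrite("pics/side3z.png",cv2.resize(im[200:350,200:400],None,fx=4,fy=4,interpolation=cv2.INTER_CUBIC))
print(proj("side",[.455,.110,.1184]), proj("side",[[.5003,.1032,.13]]))
E
```

```text
[[340.43791198 320.52560676]] [[317.77879681 289.2068591 ]]
```

View pics/side3z.png

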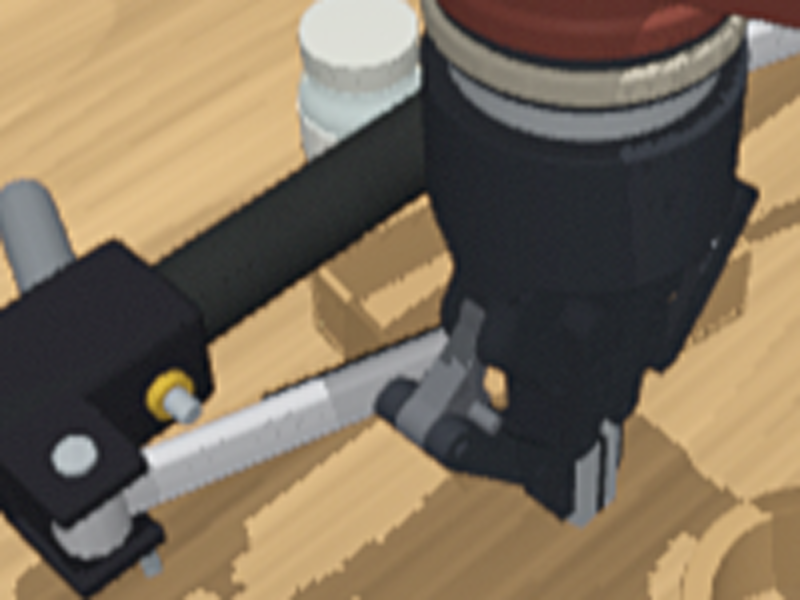

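```bash
python3 - <<'E'
from h import *
for y in(.03,.04,.05,.06):
  for z in (.13,.14,.15,.16,.17):
    print(y,z,(proj("side",[[.445,.110+y,z],[.455,.110+y,z],[.465,.11+y,z]])).round(0).tolist())
E
```

```text
0.03 0.13 [[328.0, 335.0], [322.0, 330.0], [315.0, 324.0]]
0.03 0.14 [[328.0, 330.0], [321.0, 325.0], [315.0, 319.0]]
0.03 0.15 [[328.0, 325.0], [321.0, 319.0], [315.0, 314.0]]
0.03 0.16 [[328.0, 319.0], [321.0, 314.0], [315.0, 308.0]]
0.03 0.17 [[328.0, 313.0], [321.0, 308.0], [315.0, 302.0]]
0.04 0.13 [[321.0, 341.0], [315.0, 335.0], [309.0, 330.0]]
0.04 0.14 [[321.0, 336.0], [315.0, 330.0], [309.0, 324.0]]
0.04 0.15 [[321.0, 330.0], [315.0, 324.0], [308.0, 319.0]]
0.04 0.16 [[321.0, 325.0], [314.0, 319.0], [308.0, 313.0]]
0.04 0.17 [[321.0, 319.0], [314.0, 313.0], [308.0, 308.0]]
0.05 0.13 [[315.0, 346.0], [308.0, 341.0], [302.0, 335.0]]
0.05 0.14 [[314.0, 341.0], [308.0, 335.0], [302.0, 330.0]]
0.05 0.15 [[314.0, 336.0], [308.0, 330.0], [301.0, 324.0]]
0.05 0.16 [[314.0, 330.0], [307.0, 324.0], [301.0, 319.0]]
0.05 0.17 [[314.0, 324.0], [307.0, 319.0], [301.0, 313.0]]
0.06 0.13 [[308.0, 352.0], [301.0, 346.0], [295.0, 340.0]]
0.06 0.14 [[307.0, 347.0], [301.0, 341.0], [295.0, 335.0]]
0.06 0.15 [[307.0, 341.0], [301.0, 336.0], [294.0, 330.0]]
0.06 0.16 [[307.0, 336.0], [300.0, 330.0], [294.0, 324.0]]
0.06 0.17 [[306.0, 330.0], [300.0, 324.0], [293.0, 318.0]]
```

```bash
python3 -m creep '[[0,0,0,0.006,-0.005,0,0],[0,0,0,0.006,0,0,0],[0,0,0,0.006,0,0,0],[0,0,0,0.006,0,0,0],[0,0,0,0,0,0,0],[0,0,0,0,0,0,0]]'
python3 -m creep '[[0,0,0,0.003,0,0,0],[0,0,0,0.003,0,0,0],[0,0,0,0.003,0,0,0],[0,0,0,0.003,0,0,0],[0,0,0,0,0,0,0],[0,0,0,0,0,0,0],[0,0,0,0,0,0,0]]'
python3 - <<'E'
from h import *
c="side"; im=manip.grab_frame(c)
cv2.imwrite("pics/side4z.png",cv2.resize(im[200:350,200:400],None,fx=4,fy=4,interpolation=cv2.INTER_CUBIC))
for i in range(4): manip.grab_frame(c); s=manip.state();print(s["tool_pos"].round(4),s["contact_force"].round(2))
E
```

```text
time: 3.83
tool_pos: [0.4783, 0.1161, 0.1165]
tool_rot: [0.0, 1.0, 0.024, -0.0]
contact_force: [0.4, 0.2, 0.2]
gripper_width: 0.001
time: 4.42
tool_pos: [0.4897, 0.1167, 0.1162]
tool_rot: [-0.0, 1.0, 0.024, -0.0]
contact_force: [0.5, -0.1, -0.2]
gripper_width: -0.0
[0.4896 0.1167 0.1163] [0.51 0.04 0.2 ]
[0.4897 0.1167 0.1163] [-0.43 -0.39 -0.06]
[0.4897 0.1167 0.1163] [0.7  0.85 0.01]
[0.4897 0.1167 0.1163] [ 0.22  0.57 -0.63]
```

View pics/side4z.png

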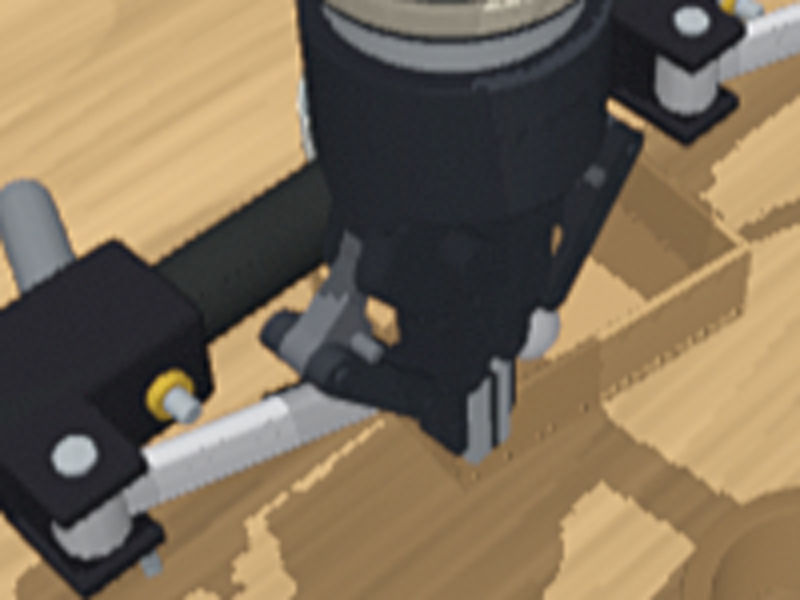

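The fingers are in front of the blade, about 10 mm short of the ball, with no contact force yet. I'll push in.

```bash
python3 -m creep '[[0,0,0,0.002,0,0,0],[0,0,0,0.002,0,0,0],[0,0,0,0.002,0,0,0],[0,0,0,0.002,0.0005,0,0],[0,0,0,0.002,0.0005,0,0],[0,0,0,0.002,0.0005,0,0],[0,0,0,0.002,0.0005,0,0]]'
python3 - <<'E'
from h import *
c="side"
for i in range(4): manip.grab_frame(c); s=manip.state();print(s["tool_pos"].round(4),s["contact_force"].round(2))
E
python3 -m creep '[[0,0,0,0.002,0.0005,0,0],[0,0,0,0.001,0,0,0],[0,0,0,0.001,0,0,0],[0,0,0,0.001,0,0,0]]'
```

```text
time: 5.25
tool_pos: [0.5039, 0.1152, 0.1161]
tool_rot: [0.0, 1.0, 0.024, -0.0]
contact_force: [-1.2, -1.5, 0.5]
gripper_width: -0.003
[0.5042 0.1152 0.1162] [-2.55 -1.51 -0.93]
[0.504  0.1152 0.1162] [-1.65 -1.28  0.75]
[0.5038 0.1153 0.1161] [-2.38 -1.37  0.25]
[0.5037 0.1153 0.1162] [-1.08 -2.2   0.09]
time: 5.78
tool_pos: [0.5089, 0.1151, 0.1163]
tool_rot: [0.0, 1.0, 0.024, -0.0]
contact_force: [-2.0, -0.8, 0.2]
gripper_width: -0.003
```

```bash
python3 -m creep '[[0,0,0,0.001,0.0005,0,0],[0,0,0,0.001,0.0005,0,0],[0,0,0,0.001,0.0005,0,0],[0,0,0,0,0,0,0]]'
python3 -m creep '[[0,0,0,0.001,0.0002,0,0],[0,0,0,0.001,0.0002,0,0],[0,0,0,0.001,0.0002,0,0],[0,0,0,0,0,0,0]]'
python3 - <<'E'
from h import *
c="side"; im=manip.grab_frame(c)
cv2.imwrite("pics/side5z.png",cv2.resize(im[200:350,200:400],None,fx=4,fy=4,interpolation=cv2.INTER_CUBIC))
for i in range(3): manip.grab_frame(c); s=manip.state();print(s["tool_pos"].round(4),s["contact_force"].round(2))
E
```

```text
time: 6.12
tool_pos: [0.5121, 0.114, 0.1163]
tool_rot: [-0.0, 1.0, 0.024, 0.0]
contact_force: [-2.5, 1.6, -0.7]
gripper_width: 0.0
time: 6.45
tool_pos: [0.5151, 0.1134, 0.1163]
tool_rot: [-0.0, 1.0, 0.024, 0.0]
contact_force: [-1.1, 1.6, -0.7]
gripper_width: -0.001
[0.515  0.1134 0.1163] [-1.04  1.42 -0.9 ]
[0.515  0.1134 0.1163] [-1.53  2.06  0.31]
[0.5149 0.1134 0.1163] [-1.1   1.87 -0.91]
```

View pics/side5z.png

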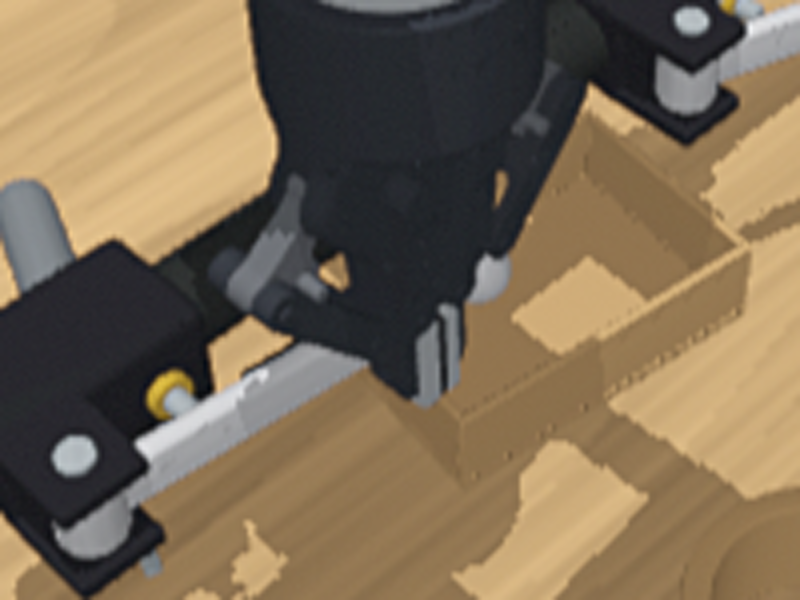

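```bash
python3 -m creep '[[0,0,0,0.001,0,0,0],[0,0,0,0.001,0,0,0],[0,0,0,0.001,0,0,0],[0,0,0,0,0,0,0]]'
python3 -m creep '[[0,0,0,0.001,0,0,0],[0,0,0,0.001,0,0,0],[0,0,0,0,0,0,0]]'
```

```text
time: 6.98
tool_pos: [0.5181, 0.1132, 0.1163]
tool_rot: [0.0, 1.0, 0.024, -0.0]
contact_force: [-2.1, -0.4, -0.1]
gripper_width: 0.001
time: 7.23
tool_pos: [0.5201, 0.1133, 0.1163]
tool_rot: [0.0, 1.0, 0.024, -0.0]
contact_force: [-1.3, -1.9, -0.0]
gripper_width: -0.001
```

```bash
python3 -m creep '[[0,0,0,0.001,0.0002,0,0],[0,0,0,0.001,0.0001,0,0],[0,0,0,0,0,0,0]]'
python3 -m creep '[[0,0,0,0.001,0.0001,0,0],[0,0,0,0.001,0.0001,0,0],[0,0,0,0,0,0,0]]'
python3 - <<'E'
from h import *
c="side"; im=manip.grab_frame(c)
cv2.imwrite("pics/side6z.png",cv2.resize(im[200:350,200:400],None,fx=4,fy=4,interpolation=cv2.INTER_CUBIC))
for i in range(3): manip.grab_frame(c); s=manip.state();print(s["tool_pos"].round(4),s["contact_force"].round(2))
E
```

```text
time: 7.48
tool_pos: [0.5221, 0.1132, 0.1163]
tool_rot: [0.0, 1.0, 0.024, -0.0]
contact_force: [-2.3, -2.1, 0.0]
gripper_width: 0.002
time: 7.73
tool_pos: [0.524, 0.1132, 0.1163]
tool_rot: [0.0, 1.0, 0.024, -0.0]
contact_force: [-2.4, -2.2, 1.6]
gripper_width: -0.001
[0.524  0.1132 0.1163] [-1.69 -2.36  0.7 ]
[0.524  0.1132 0.1163] [-2.71 -1.27  0.37]
[0.5239 0.1132 0.1163] [-2.34 -2.73 -0.1 ]
```

View pics/side6z.png

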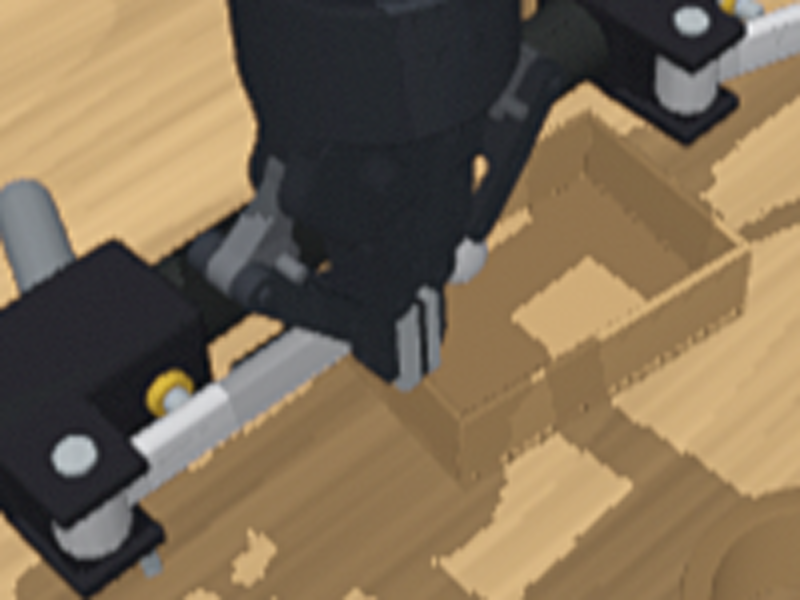

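```bash
python3 -m creep '[[0,0,0,0.001,0.0004,0,0],[0,0,0,0.001,0.0004,0,0],[0,0,0,0,0,0,0]]'
python3 -m creep '[[0,0,0,0.001,0,0,0],[0,0,0,0.001,0,0,0],[0,0,0,0,0,0,0]]'
python3 -m creep '[[0,0,0,0.001,0,0,0],[0,0,0,0.001,0,0,0],[0,0,0,0,0,0,0]]'
```

```text
time: 8.18
tool_pos: [0.5248, 0.1131, 0.1162]
tool_rot: [-0.001, 1.0, 0.024, -0.002]
contact_force: [-8.0, -0.3, 3.8]
gripper_width: 0.002
time: 8.43
tool_pos: [0.5254, 0.113, 0.1161]
tool_rot: [-0.0, 1.0, 0.024, -0.004]
contact_force: [-13.8, -0.9, 7.0]
gripper_width: -0.0
time: 8.68
tool_pos: [0.5261, 0.113, 0.1161]
tool_rot: [-0.0, 1.0, 0.024, -0.006]
contact_force: [-18.9, -1.6, 12.0]
gripper_width: 0.003
```

The last batch overshot to about 19 N, so I'm backing off straight away to about 11 N and holding there.

```bash
python3 -m creep '[[0,0,0,-0.0025,0,0,0],[0,0,0,0,0,0,0],[0,0,0,0,0,0,0]]'
```

```text
time: 8.93
tool_pos: [0.5252, 0.1131, 0.1162]
tool_rot: [-0.0, 1.0, 0.024, -0.003]
contact_force: [-10.9, -0.4, 6.3]
gripper_width: -0.0
```

```bash
python3 -m creep '[[0,0,0,0,0,0,0],[0,0,0,0,0,0,0],[0,0,0,0,0,0,0],[0,0,0,0,0,0,0],[0,0,0,0,0,0,0],[0,0,0,0,0,0,0],[0,0,0,0,0,0,0]]'
python3 - <<'E'
from h import *
c="side"; im=manip.grab_frame(c)
cv2.imwrite("pics/side7z.png",cv2.resize(im[200:350,200:400],None,fx=4,fy=4,interpolation=cv2.INTER_CUBIC))
for i in range(3): manip.grab_frame(c); s=manip.state();print(s["time"],s["tool_pos"].round(4),s["contact_force"].round(2))
E
python3 -m creep '[[0,0,0,0,0,0,0],[0,0,0,0,0,0,0]]'
```

```text
time: 9.52
tool_pos: [0.5253, 0.1131, 0.1162]
tool_rot: [-0.0, 1.0, 0.024, -0.003]
contact_force: [-11.6, -0.5, 6.0]
gripper_width: 0.003
9.6167 [0.5253 0.1131 0.1162] [-11.12  -0.6    6.52]
9.6667 [0.5252 0.1131 0.1161] [-12.23  -0.18   5.07]
9.7167 [0.5252 0.1131 0.1161] [-11.54  -1.25   6.29]
time: 9.88
tool_pos: [0.5252, 0.1131, 0.1161]
tool_rot: [-0.0, 1.0, 0.024, -0.003]
contact_force: [-11.8, -0.2, 7.1]
gripper_width: -0.001
```

View pics/side7z.png

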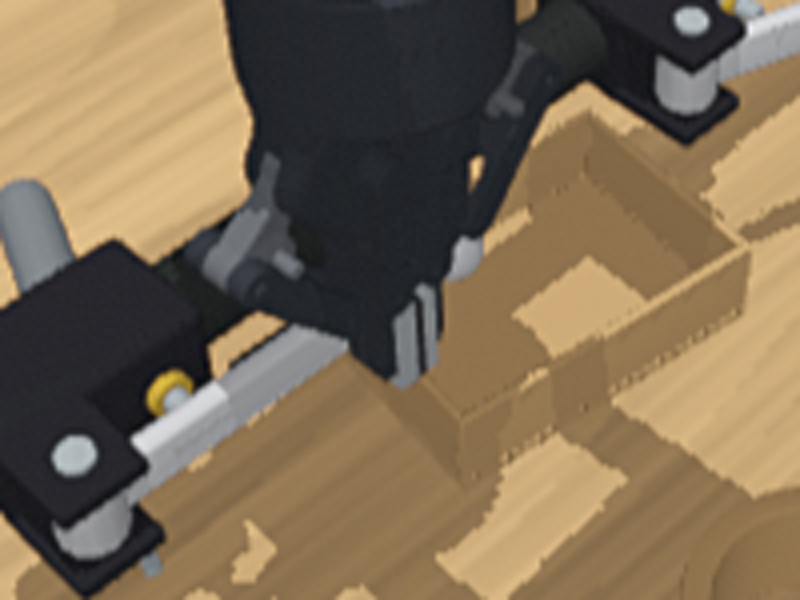

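It has been seated at about 11 N for over 1.2 s. Now I'll let it out smoothly.

```bash
python3 -m creep '[[0,0,0,-0.003,0,0,0],[0,0,0,-0.004,-0.0005,0,0],[0,0,0,-0.004,-0.0005,0,0],[0,0,0,-0.004,-0.0005,0,0],[0,0,0,-0.004,-0.0005,0,0],[0,0,0,-0.004,-0.001,0,0],[0,0,0,-0.004,-0.001,0,0],[0,0,0,-0.004,-0.001,0,0],[0,0,0,-0.004,-0.001,0,0],[0,0,0,-0.005,0,0,0],[0,0,0,-0.01,0,0,0],[0,0,0,-0.01,0,0,0],[0,0,0,0,0,0,0],[0,0,0,0,0,0,0]]'
python3 - <<'E'
from h import *
for c in("side","top"):
  im=manip.grab_frame(c); cv2.imwrite(f"pics/{c}8.png",im)
  m=manip.cut_out("brake_lever",c)[0]["pixels"]
  ys,xs=np.nonzero(m); P=unproj(c,np.c_[xs,ys],.14)[:,:2]; u,s,vt=np.linalg.svd(P-P.mean(0),full_matrices=False);print(P.mean(0),vt[0])
s=manip.state();print(s["tool_pos"].round(4),s["contact_force"].round(2))
E
```

```text
time: 11.05
tool_pos: [0.4674, 0.1156, 0.1165]
tool_rot: [0.0, 1.0, 0.024, 0.001]
contact_force: [1.0, -0.4, 0.5]
gripper_width: 0.001
[0.51840565 0.17996589] [0.18577834 0.98259168]
[0.51651467 0.13492172] [-0.2740686  -0.96171014]
[0.4678 0.1157 0.1165] [ 0.37 -0.36  0.01]
```

View pics/side8.png

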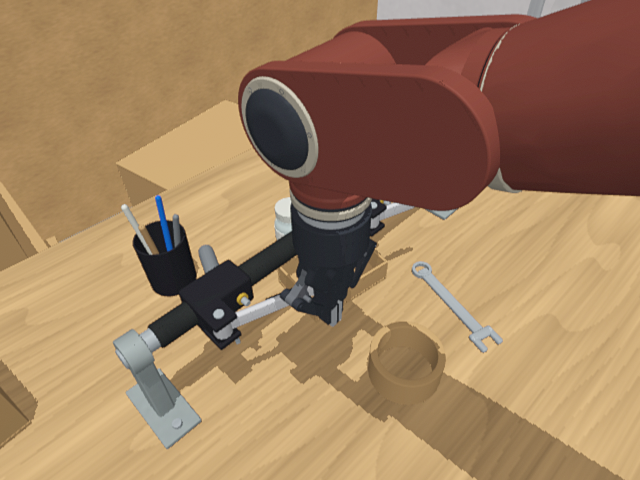

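View pics/top8.png

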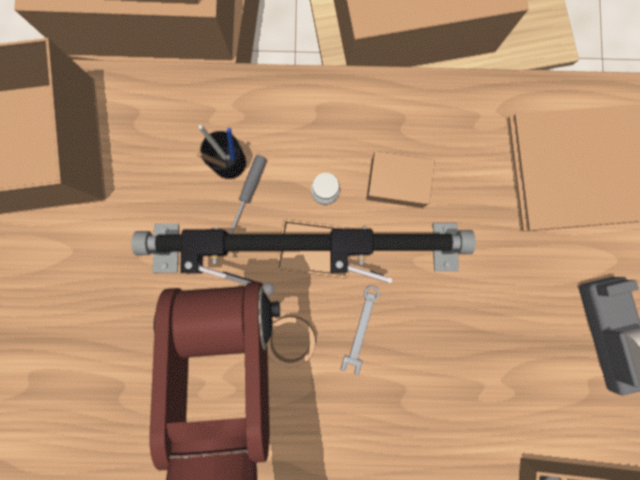

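The brake ball is back at (268,289) in the top view, as at the start, so the lever is fully out. The force reads about zero. On to the release lever.

```bash
python3 -m creep '[[0,0,0,-0.005,0,-0.03,0],[0,0,0,0,0,-0.03,0],[0,0,0,0.0025,0.0359,0,0],[0,0,0,0.0025,0.0359,0,0],[0,0,0,0.0025,0.0359,0,0],[0,0,0,0.0025,0.0359,0,0],[0,0,0,0.0025,0.0359,0,0],[0,0,0,0.0025,0.0359,0,0],[0,0,0,0,0,0,0],[0,0,0,0,0,0.03,0],[0,0,0,0,0,0.03,0],[0,0,0,0,0,0,0],[0,0,0,0,0,0,0],[0,0,0,0,0,0,0]]'
python3 - <<'E'
from h import *
for c in("side","top"):
  im=manip.grab_frame(c); cv2.imwrite(f"pics/{c}9.png",im)
cv2.imwrite("pics/side9z.png",cv2.resize(cv2.imread("pics/side9.png")[130:280,270:470],None,fx=4,fy=4,interpolation=cv2.INTER_CUBIC))
s=manip.state();print(s["tool_pos"].round(4),s["contact_force"].round(2))
E
```

```text
time: 12.42
tool_pos: [0.4884, -0.0988, 0.1176]
tool_rot: [0.0, 1.0, 0.024, 0.001]
contact_force: [0.1, 0.8, 0.7]
gripper_width: -0.0
[ 0.4892 -0.0991  0.1187] [-0.3   0.19  0.19]
```

View pics/side9z.png

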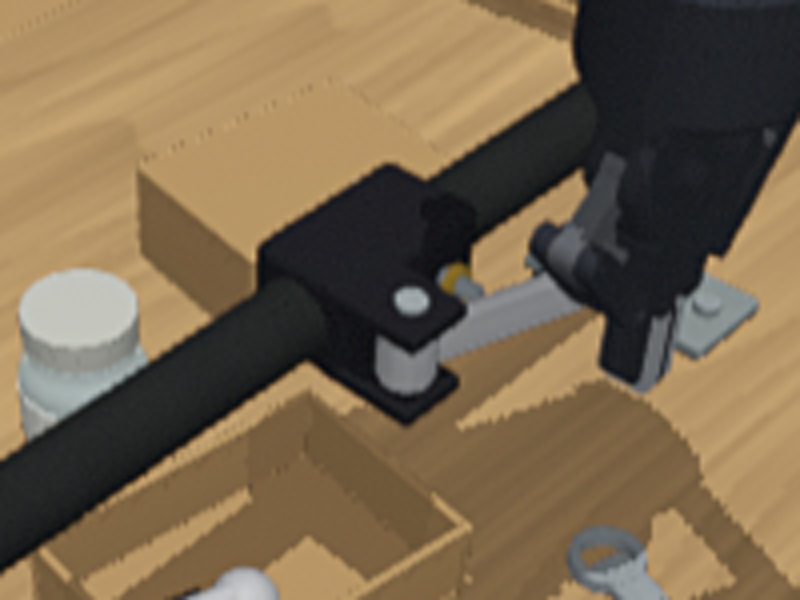

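View pics/top9.png

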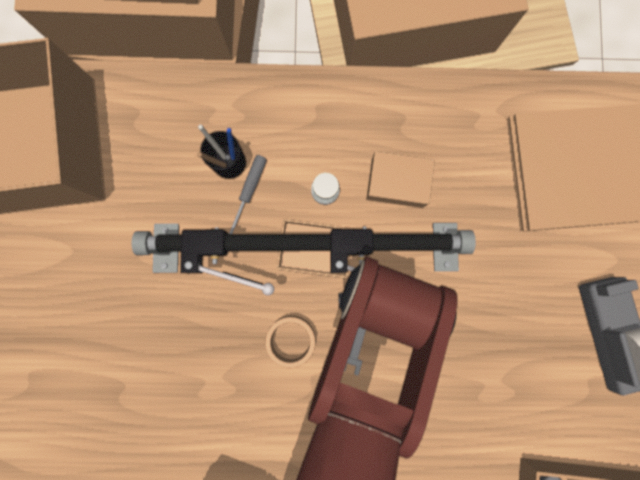

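The fingers are in front of the release blade at the press point, and the clamp and spanner are clear. The brake lever is out. Approaching.

```bash
python3 -m creep '[[0,0,0,0.005,0,0,0],[0,0,0,0.005,0,0,0],[0,0,0,0.004,0,0,0],[0,0,0,0.003,0,0,0],[0,0,0,0,0,0,0],[0,0,0,0,0,0,0]]'
python3 -m creep '[[0,0,0,0.002,0,0,0],[0,0,0,0.002,0,0,0],[0,0,0,0.002,0.0003,0,0],[0,0,0,0.002,0.0003,0,0],[0,0,0,0,0,0,0]]'
python3 - <<'E'
from h import *
im=manip.grab_frame("side")
cv2.imwrite("pics/side10z.png",cv2.resize(im[130:280,270:470],None,fx=4,fy=4,interpolation=cv2.INTER_CUBIC))
for i in range(3): manip.grab_frame("side"); s=manip.state();print(s["time"],s["tool_pos"].round(4),s["contact_force"].round(2))
E
```

```text
time: 13.02
tool_pos: [0.5048, -0.0981, 0.1163]
tool_rot: [-0.0, 1.0, 0.024, -0.0]
contact_force: [0.0, 0.9, 0.1]
gripper_width: -0.005
time: 13.43
tool_pos: [0.5126, -0.0984, 0.1162]
tool_rot: [0.0, 1.0, 0.024, -0.0]
contact_force: [-1.7, -0.5, -0.0]
gripper_width: -0.001
13.5333 [ 0.5125 -0.0984  0.1162] [-1.81 -0.81  0.36]
13.5833 [ 0.5125 -0.0984  0.1162] [-1.62  0.31  0.78]
13.6333 [ 0.5125 -0.0984  0.1162] [-0.3 -0.5 -0. ]
```

View pics/side10z.png

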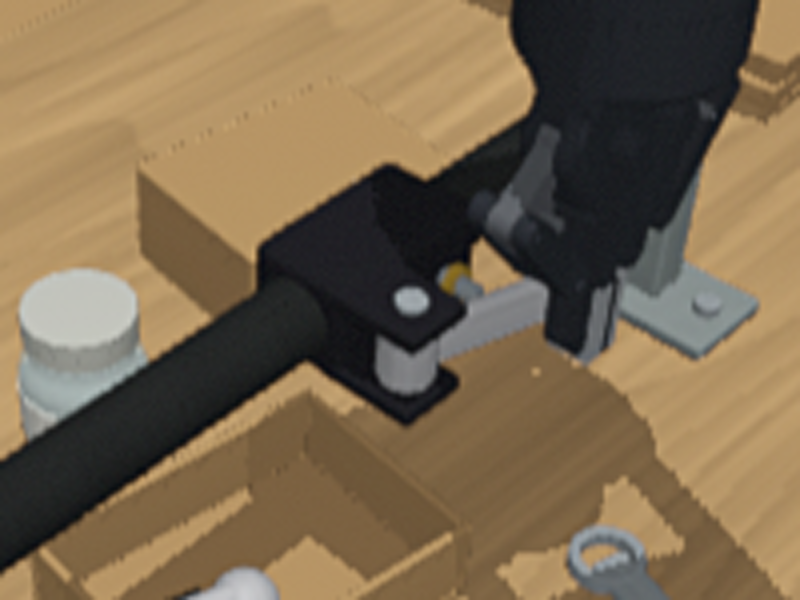

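```bash
python3 -m creep '[[0,0,0,0.0015,0.0003,0,0],[0,0,0,0.0015,0.0003,0,0],[0,0,0,0.001,0.0003,0,0],[0,0,0,0,0,0,0]]'
```

```text
time: 13.97
tool_pos: [0.5167, -0.0992, 0.1162]
tool_rot: [0.0, 1.0, 0.024, -0.0]
contact_force: [-2.1, -0.5, -0.8]
gripper_width: -0.0
```

```bash
python3 -m creep '[[0,0,0,0.001,0.0003,0,0],[0,0,0,0.001,0.0003,0,0],[0,0,0,0,0,0,0]]'
```

```text
time: 14.22
tool_pos: [0.5188, -0.0996, 0.1162]
tool_rot: [0.0, 1.0, 0.024, -0.0]
contact_force: [-1.5, -1.0, -1.4]
gripper_width: 0.001
```

```bash
python3 -m creep '[[0,0,0,0.001,0.0002,0,0],[0,0,0,0.001,0.0002,0,0],[0,0,0,0,0,0,0]]'
```

```text
time: 14.47
tool_pos: [0.5209, -0.0999, 0.1163]
tool_rot: [0.0, 1.0, 0.024, -0.0]
contact_force: [-2.2, -1.4, -0.7]
gripper_width: 0.004
```

```bash
python3 -m creep '[[0,0,0,0.001,0.0002,0,0],[0,0,0,0.001,0.0002,0,0],[0,0,0,0,0,0,0]]'
```

```text
time: 14.72
tool_pos: [0.5229, -0.1002, 0.1163]
tool_rot: [0.0, 1.0, 0.024, 0.0]
contact_force: [-1.9, -1.7, -0.5]
gripper_width: -0.001
```

```bash
python3 -m creep '[[0,0,0,0.001,0.0002,0,0],[0,0,0,0.001,0.0002,0,0],[0,0,0,0,0,0,0]]'
```

```text
time: 14.97
tool_pos: [0.5245, -0.1005, 0.1162]
tool_rot: [-0.0, 1.0, 0.024, -0.001]
contact_force: [-3.6, -1.1, 0.2]
gripper_width: 0.002
```

```bash
python3 -m creep '[[0,0,0,0.001,0.0001,0,0],[0,0,0,0,0,0,0],[0,0,0,0,0,0,0]]'
```

```text
time: 15.22
tool_pos: [0.5248, -0.1005, 0.1162]
tool_rot: [-0.0, 1.0, 0.024, -0.001]
contact_force: [-6.8, -1.6, 2.9]
gripper_width: 0.001
```

```bash
python3 -m creep '[[0,0,0,0.0012,0,0,0],[0,0,0,0,0,0,0],[0,0,0,0,0,0,0]]'
```

```text
time: 15.47
tool_pos: [0.5251, -0.1006, 0.1162]
tool_rot: [-0.0, 1.0, 0.024, -0.003]
contact_force: [-10.4, -1.3, 5.8]
gripper_width: -0.003
```

```bash
python3 -m creep '[[0,0,0,0.0003,0,0,0],[0,0,0,0,0,0,0],[0,0,0,0,0,0,0],[0,0,0,0,0,0,0],[0,0,0,0,0,0,0],[0,0,0,0,0,0,0],[0,0,0,0,0,0,0],[0,0,0,0,0,0,0],[0,0,0,0,0,0,0]]'
python3 - <<'E'
from h import *
im=manip.grab_frame("side")
cv2.imwrite("pics/side11z.png",cv2.resize(im[130:280,270:470],None,fx=4,fy=4,interpolation=cv2.INTER_CUBIC))
for i in range(3): manip.grab_frame("side"); s=manip.state();print(s["time"],s["tool_pos"].round(4),s["contact_force"].round(2))
E
python3 -m creep '[[0,0,0,0,0,0,0],[0,0,0,0,0,0,0],[0,0,0,0,0,0,0],[0,0,0,0,0,0,0]]'
```

```text
time: 16.22
tool_pos: [0.5251, -0.1006, 0.1161]
tool_rot: [-0.0, 1.0, 0.024, -0.003]
contact_force: [-11.9, -1.6, 4.8]
gripper_width: -0.004
16.3167 [ 0.5251 -0.1005  0.1161] [-11.43  -1.33   5.15]
16.3667 [ 0.5251 -0.1005  0.1161] [-11.06  -1.72   4.97]
16.4167 [ 0.5251 -0.1006  0.1161] [-11.68  -2.19   4.82]
time: 16.75
tool_pos: [0.5251, -0.1005, 0.1161]
tool_rot: [-0.0, 1.0, 0.024, -0.003]
contact_force: [-12.0, -2.0, 5.6]
gripper_width: 0.0
```

View pics/side11z.png

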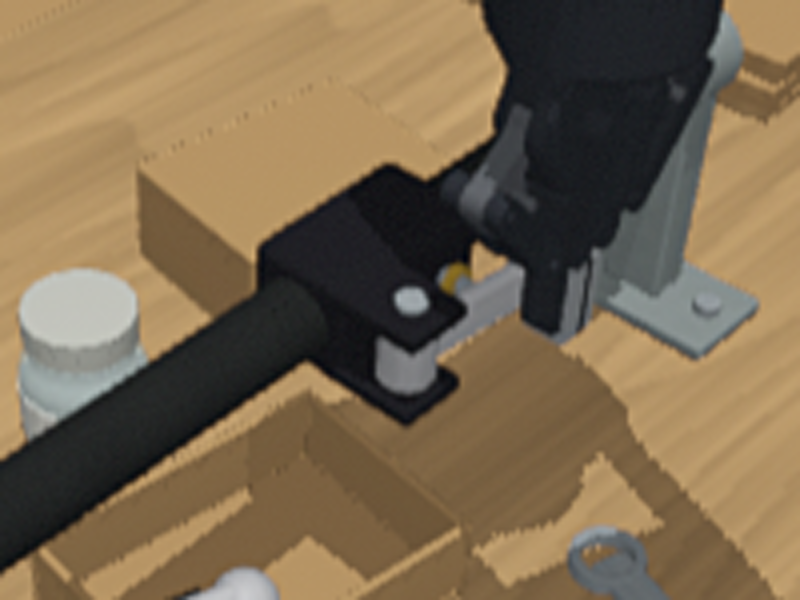

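The lever is against its screw and has been held at about 11.5 N for over 1.2 s. Letting it out, then backing away and up.

```bash
python3 -m creep '[[0,0,0,-0.003,0,0,0],[0,0,0,-0.003,-0.0004,0,0],[0,0,0,-0.003,-0.0004,0,0],[0,0,0,-0.003,-0.0004,0,0],[0,0,0,-0.003,-0.0004,0,0],[0,0,0,-0.003,-0.0004,0,0],[0,0,0,-0.004,0,0,0],[0,0,0,-0.01,0,0,0],[0,0,0,-0.02,0,0,0],[0,0,0,-0.01,0,-0.02,0],[0,0,0,-0.01,0,-0.035,0],[0,0,0,-0.03,0,-0.035,0],[0,0,0,-0.03,0.03,0,0],[0,0,0,-0.02,0.035,0,0],[0,0,0,0,0.035,0,0],[0,0,0,0,0.035,0,0],[0,0,0,0,0.03,0,0],[0,0,0,0,0,0,0],[0,0,0,0,0,0,0]]'
python3 - <<'E'
from h import *
for c in("side","top"):
  im=manip.grab_frame(c); cv2.imwrite(f"pics/{c}12.png",im)
  o=cv2.imread(f"pics/{c}0.png"); cv2.imwrite(f"pics/{c}12d.png",cv2.absdiff(im,o))
  for n in("brake_lever","release_lever"):
   r=manip.cut_out(n,c)
   if r:
    ys,xs=np.nonzero(r[0]["pixels"]); P=unproj(c,np.c_[xs,ys],.14)[:,:2]; u,s,vt=np.linalg.svd(P-P.mean(0),full_matrices=False);print(n,c,r[0]["rect"],P.mean(0).round(4),vt[0].round(4))
s=manip.state();print(s["time"],s["tool_pos"].round(4),s["contact_force"].round(2))
E
```

```text
time: 18.33
tool_pos: [0.386, -0.2708, 0.2029]
tool_rot: [-0.0, 1.0, 0.023, -0.0]
contact_force: [0.6, -0.2, -0.6]
gripper_width: -0.002
brake_lever side [215.7, 275.3, 338.3, 337.6] [0.5116 0.151 ] [0.2282 0.9736]
brake_lever top [330.8, 225.3, 392.6, 281.4] [ 0.5686 -0.064 ] [-0.7616 -0.648 ]
18.6333 [ 0.3869 -0.2689  0.203 ] [-0.21 -0.52  0.07]
```

View pics/top12.png

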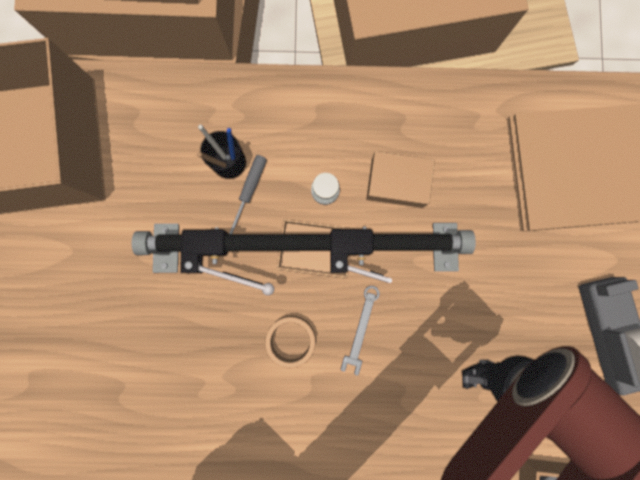

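View pics/side12.png

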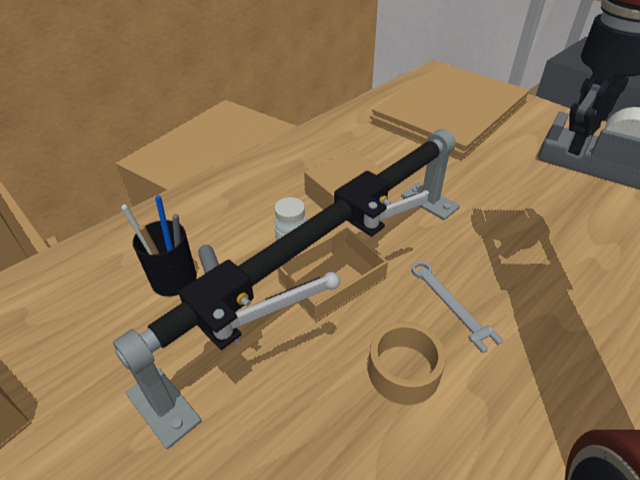

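View pics/top12d.png

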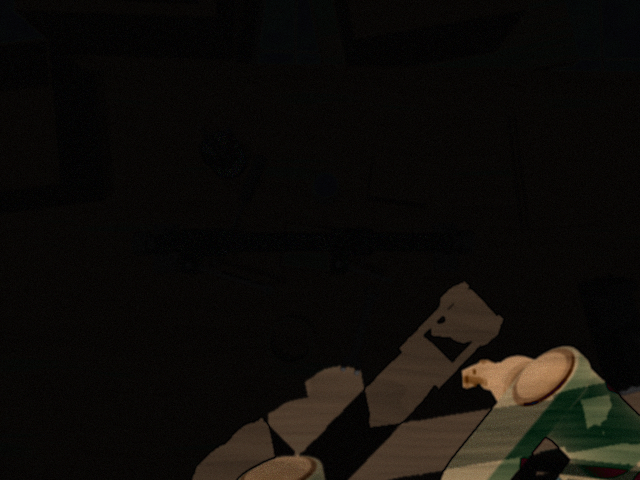

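Both levers are back out: the ball is at (268,289) and the release lever's end at (390,280). Apart from the arm and its shadow, the difference picture shows no change. Handing in.

```bash
python3 -c "
from plant import manip
print(manip.job_done())"
```

```text
the job is handed in; nothing more can be done
None
```

Both levers were pressed against their stops with the outside of the shut fingers, the long brake lever first and then the short release lever. Each was held at about 11 to 12 N for over a second and then let all the way back out. The job was handed in at about 18.6 s.

- **Brake force overshoot:** while I was seating the brake lever, the force briefly reached about 19 N, above the 8 to 12 N range. I backed off within about 0.2 s and held it at about 11.5 N. The release lever was not overloaded; it read about 12 N at most.
- **Final checks:** in the last top picture both levers are back at their starting positions. Comparing it with the first picture shows nothing else moved except the arm and its shadow. The contact force read about zero, and the arm is well clear of everything.
- **Disagreement:** in the last pictures the lever-finding network marked the release clamp as the brake lever in the top view. It found no release lever in either view. I judged the release lever's return from the pictures and their comparison instead.

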